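# Set a profile cylinder up for pinning

### The arm

A 6-joint arm with a two-finger parallel gripper is mounted at the origin on the work surface. World frame = base frame: x ahead of the robot, y to its left, z up, the work surface at z = 0. Lengths are in m, angles in degrees, forces in N, time in s.
With the tool pointing down it reaches from about 0.325 to 0.85 m from the base axis. Payload 15.5 kg.
Tool frame: the origin (TCP) lies at the very end of the fingers, on their centre line; the grasp point (between the pads) lies arm.grip_depth behind it (arm.grip_depth is the distance from the TCP to the grasp point, in m); z points along the fingers, y is the line along which they close (so a half turn about z gives the same grasp; the last joint's range is limited). The gripper opens to 91 mm and grips with 3 to 60 N. Pads are 32 mm wide; open, the fingers measure 118 mm over their backs; the gripper's body (76 mm by 178 mm) begins 60 mm behind the grasp point.
Start: joints at [57.725, 28.281, 77.091, -0, 74.628, -5.472], TCP at [0.282, 0.558, 0.214] pointing down, gripper open.
Joint ranges: [-166.48, 166.48], [-47.26, 123.95], [12.59, 153.08], [-70.14, 250.14], [6.76, 159.57], [-176.63, 176.63]. Speed limits (degrees/s): [108.29, 108.29, 147.25, 172.46, 172.46, 172.46].

### API

Orientations are given as a 3x3 rotation matrix whose columns are the frame's x, y, z axes.
In Python, from rig import arm gives the robot as it stands. Calls block until the motion is done:
- arm.move_to(position, orientation): joint-space move of the TCP to a pose.
- arm.move_l(position, orientation=None, feed=0.15): straight line of the TCP; orientation=None keeps the orientation; feed is the mean speed in m/s.
- arm.move_joints(angles): joint-space move.
- arm.grip(opening): finger opening in m; the grip force is fixed at half the most; returns when the fingers have stopped.
- arm.sleep(seconds).
- arm.solve_ik(position, orientation): joint angles nearest the present ones, or None.
- arm.snapshot(name): name is "scene" or "top" or "wrist"; returns the picture (384x512x3 uint8, red, green, blue); there is no depth.
- arm.get_calibration(name): a dict with "intrinsics" (3x3 intrinsics, pixels), "cam_to_world" (4x4, takes a point from camera to world coordinates). Camera axes: x right, y down, z forward; pixel columns grow to the right and rows downward; lengths in m; the calibration is good to about 2 mm. A picture is of the moment at which its call begins: read the wrist's pose just before it. get_calibration takes no time and is no camera call; for the wrist camera it gives the pose at the moment of the call.
A pose or a line that the arm cannot do raises arm.Unreachable and nothing moves.
- arm.sign_off(): hands the job in; it is judged then, once.
Readings, each from a call of its own:
- arm.current_t(): time.
- arm.current_joint_positions(): joint angles.
- arm.current_dq(): joint speeds.
- arm.current_tau(): joint torques, N m.
- arm.current_ee_pos(): TCP position.
- arm.current_tool_rot(): TCP orientation.
- arm.current_force(): force on the tool from outside, world axes, zero at the start.
- arm.current_torque(): the same for the moment, N m.
- arm.current_width(): finger opening in m.
- arm.current_grasp_force(): force on a finger pad.
Only numpy, scipy, OpenCV 4.12 (cv2) and the standard library are available. Lean on these libraries where they do the work, as an engineer would, in place of code of your own. Each camera call takes 0.05 s, during which the arm holds its last target. There are 200 camera calls.

### The job

Get the double cylinder ready for pinning: lift the plug follower off the assembly cradle and lay it in the tool tray, then take the double cylinder out of the grooved wooden block and lay it in the two notches of the cradle, leg straight up and both ends sticking out past the uprights. Lower it until it rests before letting go, and leave the other cylinders, the padlock and the screwdriver where they are.

Things in the scene. Friction and masses are not known exactly. Their poses are not given: they have to be found in the camera images.
- double_cylinder: bare metal euro profile cylinder, 90 mm long, keyway at both ends, dark cam midway, 0.25 kg. Round barrel dia 17; above it a flat leg 10 thick, top 24.5 above the barrel axis, sides flat from 8 to 19 above it. Origin: barrel axis, mid-length; x along barrel, z up the leg. Starts leg up in a groove of the block; grip the leg, fingertips no lower than 8 above the axis
- half_cylinder: bystander: the same profile but only about half as long (50 mm) with one keyway, in another groove of the block, leg up. Origin on the barrel axis, mid-length, x along the barrel
- knob_cylinder: bystander: the same profile, 70 mm long, with a round turning knob 28 in diameter and 21 long on its +x end (reaching 62 from the origin), in another groove of the block, leg up. Origin on the barrel axis, in the middle of its 70 barrel
- block: wooden block fixed to the bench, 56 (x) by 210 (y) by 24 mm high, with three V-grooves along its x, at y = -72, 0 and +72; each holds one cylinder, barrel axis 26 above the bench. Origin: centre of its underside
- cradle: fixed aluminium assembly cradle: base plate 120 (x) by 74 (y) by 12 mm; two slim uprights, each 10 thick in x, 34 wide in y, at x = -31 and +31 (52 clear between them), 70 high. Each has in its top a 90-degree V-notch, 20 wide, 10 deep, bottom 60 above the bench; the two are in line along x. Origin: centre of the underside
- cradle_seat (a point): point 72 mm above the cradle's origin, midway between the notches: where the double cylinder's origin comes to lie when it is seated and centred (its barrel axis along the cradle's x, either way round). Axes as the cradle's
- follower: plug follower: brass rod, diameter 12.5 mm, with a black hexagonal plastic grip (14 across flats, x from 51 to 85) at its +x end, 170 long overall, 0.13 kg. Origin: mid-length on the axis, x along the rod. Starts lying in the cradle's two notches, axis 69 above the bench; it can be gripped between the uprights
- tray: grey open tool tray fixed to the bench, outside 250 (x) by 110 (y) by 20 mm high, walls 4. Origin: centre of the underside
- tray_in (a point): centre of the tray's inner floor, 4 mm above the bench; axes as the tray's
- padlock: bystander: brass padlock lying flat, body 46 by 50 by 20 mm with a steel shackle on its +x side, beyond the gap between block and cradle. Origin: centre of the body's underside
- screwdriver: bystander: red-handled screwdriver about 0.2 m long and 26 mm thick, lying on the bench beyond the cradle, roughly crosswise. Origin: on its underside; x along the shaft
Mind the look-alikes: they are no part of the job. Leave any purple look-alike of the double_cylinder alone. What is shaped like the cradle but orange is not meant.

How it is judged (in metres and radians):
On the way, in this order (a step that is already met when the one before it is completed fails the run):
1. the follower lies in the tray, let go (z of follower in the frame of tray_in below 0.011 m and x of follower in the frame of tray_in between -0.12 and 0.12 m and y of follower in the frame of tray_in between -0.05 and 0.05 m and contact force between the fingers and follower below 0.1 N), for 0.2 s.
2. the double cylinder is lowered to within 4 mm of its seat in the notches while still held (contact force between the fingers and double_cylinder above 0.5 N and z of double_cylinder in the frame of cradle_seat between -0.003 and 0.004 m and horizontal distance between double_cylinder and cradle_seat below 0.01 m), for 0.1 s.
At the end, for the whole second after the job is handed in: Double cylinder at rest in both notches: within 3 mm of the seat in height and sideways, 8 mm along the notches, 0.06 rad in line, leg up within 10 degrees. Follower at rest inside the tray, its centre at most 11 mm above the tray floor (x of double_cylinder in the frame of cradle_seat between -0.008 and 0.008 m and y of double_cylinder in the frame of cradle_seat between -0.003 and 0.003 m and z of double_cylinder in the frame of cradle_seat between -0.003 and 0.003 m and angle between the x axis of double_cylinder and the x axis of cradle, either way round below 0.06 rad and angle between double_cylinder's own z axis and vertical below 0.175 rad and linear speed of double_cylinder below 0.02 m/s and z of follower in the frame of tray_in below 0.011 m and x of follower in the frame of tray_in between -0.12 and 0.12 m and y of follower in the frame of tray_in between -0.05 and 0.05 m and linear speed of follower below 0.03 m/s); the robot touches nothing.
It fails at once if the half cylinder is moved more than 20 mm (distance of half_cylinder from where it was at the start of the episode above 0.02 m).
It fails at once if the knob cylinder is moved more than 20 mm (distance of knob_cylinder from where it was at the start of the episode above 0.02 m).
It fails at once if the padlock is moved more than 20 mm (distance of padlock from where it was at the start of the episode above 0.02 m).
It fails at once if the screwdriver is moved more than 20 mm (distance of screwdriver from where it was at the start of the episode above 0.02 m).
It also fails if it takes over 66 s, if anything falls off the work surface, if the arm or the gripper's body presses on something with over 40 N, if the wrist force passes 120 N, or if a joint passes its speed limit or range.

## Working session

There is one attempt and no reset: what is moved stays moved. The work goes in short steps, each a Python script; the robot and the scene stay as the last script left them, time stands still between calls to the robot, and variables do not carry over. Pictures are saved under pics/ and viewed, at most 12 in all, crops included, and the job is handed in when it is done.

```bash
mkdir -p pics; ls; python3 - <<'E'
from rig import arm
import cv2,numpy as np
for n in("top","scene"):
    im=arm.snapshot(n); c=arm.get_calibration(n)
    cv2.imwrite(f"pics/{n}0_raw.png",im[:,:,::-1])
    cv2.imwrite(f"pics/{n}0.png",cv2.resize(im[:,:,::-1],(800,600),interpolation=cv2.INTER_CUBIC))
    print(n,np.round(c["intrinsics"],2).tolist(),np.round(c["cam_to_world"],4).tolist())
print(arm.grip_depth,arm.current_t(),arm.current_width())
E
```

```text
pics
top [[354.02, 0.0, 259.3], [0.0, 354.02, 199.75], [0.0, 0.0, 1.0]] [[-0.0291, -0.9893, 0.1427, 0.4428], [-0.9996, 0.0282, -0.0087, -0.0167], [0.0046, -0.1429, -0.9897, 0.8248], [0.0, 0.0, 0.0, 1.0]]
scene [[489.43, 0.0, 258.09], [0.0, 489.43, 196.75], [0.0, 0.0, 1.0]] [[0.3072, 0.6083, -0.7319, 1.5085], [0.9516, -0.1997, 0.2335, -0.3148], [-0.0041, -0.7682, -0.6402, 0.9332], [0.0, 0.0, 0.0, 1.0]]
0.0188 0.1 0.0916107490404854
```

View pics/top0.png

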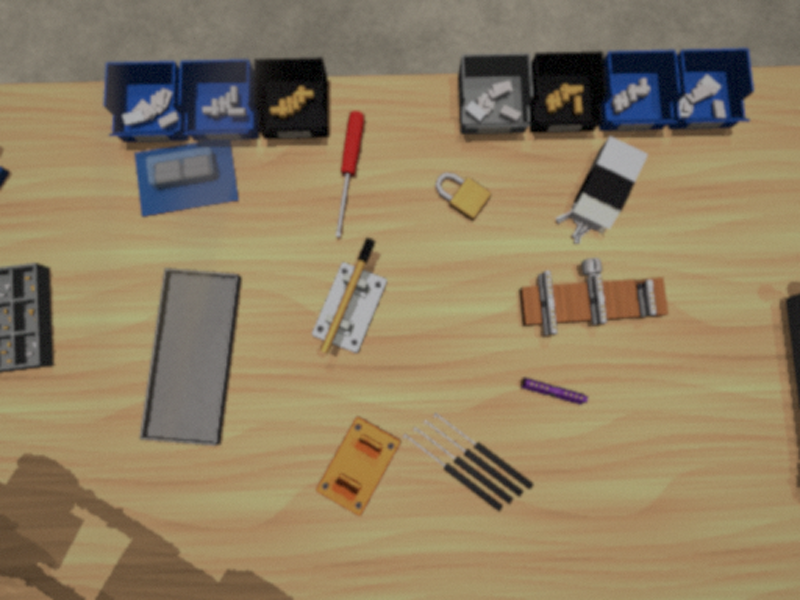

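View pics/scene0.png

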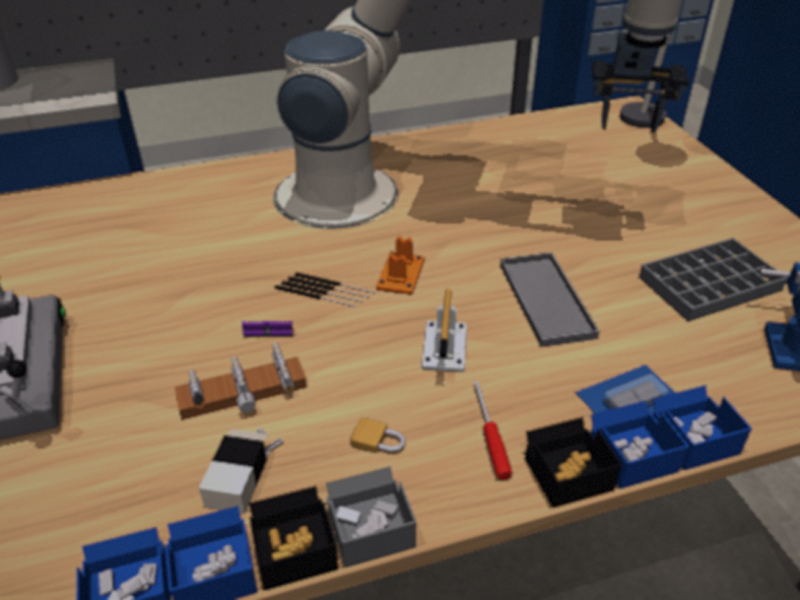

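The top view (800x600 pixels) shows these items:
- **Cradle and follower:** the silver cradle is at (350,307), with the follower on it from (369,239) to (326,352). The grip is at the upper end.
- **Tray:** at (190,356).
- **Bystanders:** padlock at (465,195), screwdriver at (348,175), and the orange cradle decoy at (360,465).

Candidates for the double cylinder:
- (547,303): long and plain.
- (594,292): has a knob.
- (648,297): short.
- (554,390): purple, lying on the bench.

The one at (547,303) fits, because it is bare metal, the longest, has no knob and sits in the block. I'll check it in a crop.

```bash
cat > h.py <<'E'
import numpy as np,cv2
from rig import arm
def world(px,z,K,T):
    px=np.atleast_2d(np.array(px,float))
    d=np.c_[px,np.ones(len(px))]@np.linalg.inv(K).T@T[:3,:3].T
    return T[:3,3]+d*((z-T[2,3])/d[:,2])[:,None]
def cal(n):
    c=arm.get_calibration(n); return np.array(c["intrinsics"]),np.array(c["cam_to_world"])
def down(a): # tool down, finger closing line (y) at world angle a (rad)
    y=np.array([np.cos(a),np.sin(a),0]); z=np.array([0,0,-1.]); return np.c_[np.cross(y,z),y,z]
E
python3 - <<'E'
from h import *
K,T=cal("top")
for n,p,z in [("tray",[(166,269),(240,275),(219,443),(142,438)],.02),("follower",[(369,239),(326,352)],.069),
 ("double leg",[(546,271),(549,335)],.045),("knobcyl",[(592,262),(598,325)],.03),("half",[(644,279),(650,316)],.045),("cradle",[(345,262),(386,277),(357,352),(314,337)],.012),
 ("block",[(520,288),(664,279),(667,314),(524,326)],.024)]:
    w=world((np.array(p)+.5)/1.5625-.5,z,K,T)[:,:2]; d=np.diff(np.r_[w,w[:1]],axis=0)
    print(n,w.round(3).tolist(),"mean",w.mean(0).round(4),"len",np.hypot(*d.T).round(3),"ang",np.degrees(np.arctan2(d[:,1],d[:,0])).round(1))
im=cv2.imread("pics/top0_raw.png")[165:270,325:435]
im2=cv2.imread("pics/scene0_raw.png")[215:270,105:205]
cv2.imwrite("pics/crop1.png",np.hstack([cv2.resize(im,(419,400),interpolation=3),cv2.resize(cv2.copyMakeBorder(im2,0,50,0,0,0),(381,400),interpolation=3)]))
E
```

```text
tray [[0.634, 0.329], [0.622, 0.22], [0.379, 0.246], [0.389, 0.355]] mean [0.5061 0.2877] len [0.11  0.244 0.11  0.246] ang [-96.3 173.8  84.7  -6.1]
follower [[0.658, 0.025], [0.5, 0.087]] mean [0.5789 0.0557] len [0.169 0.169] ang [158.5 -21.5]
double leg [[0.61, -0.228], [0.517, -0.226]] mean [ 0.5634 -0.227 ] len [0.093 0.093] ang [178.9  -1.1]
knobcyl [[0.625, -0.301], [0.531, -0.302]] mean [ 0.5778 -0.3014] len [0.094 0.094] ang [-179.1    0.9]
half [[0.594, -0.368], [0.54, -0.372]] mean [ 0.5671 -0.3702] len [0.054 0.054] ang [-176.1    3.9]
cradle [[0.639, 0.065], [0.614, 0.004], [0.503, 0.049], [0.527, 0.112]] mean [0.571  0.0573] len [0.066 0.12  0.067 0.121] ang [-112.   157.8   69.2  -22.9]
block [[0.59, -0.194], [0.597, -0.407], [0.545, -0.407], [0.533, -0.196]] mean [ 0.5663 -0.301 ] len [0.214 0.052 0.211 0.057] ang [-88.  179.3  93.2   2.6]
```

View pics/crop1.png

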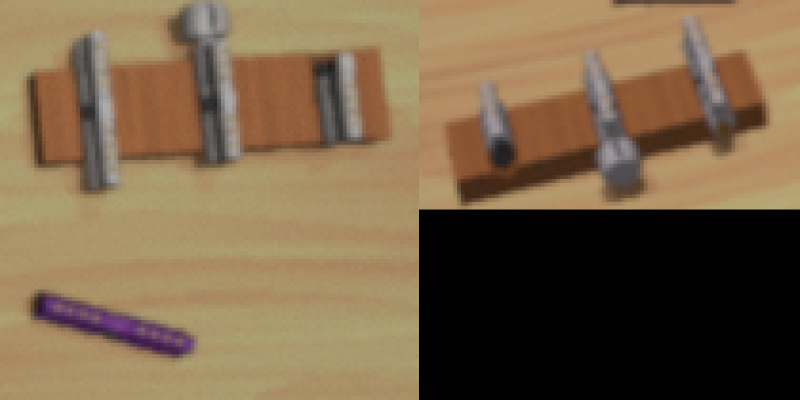

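The crop confirms it. The leftmost cylinder at crop (97,110) is long, bare and has no knob. The middle one has a knob, the right one is short, and the purple one is a decoy. Measured sizes match: 93 mm against 90, tray 0.246 × 0.110, cradle 0.120. Next is a wrist look over the cradle.

```bash
python3 - <<'E'
from h import *
R=down(np.radians(68)) 
c=[np.array([.571,.057,.25])]
best=None
for s in (68,-112):
    q=arm.solve_ik(c[0],down(np.radians(s))); print(s,None if q is None else np.round(q,1))
    if q is not None and (best is None or abs(q[5])<abs(best[1][5])): best=(s,q)
arm.move_to(c[0],down(np.radians(best[0])))
K,T=cal("wrist"); im=arm.snapshot("wrist"); np.savez("w1.npz",K=K,T=T)
cv2.imwrite("pics/w1.png",cv2.resize(im[:,:,::-1],(800,600),interpolation=3))
print(best[0],K.round(1).tolist(),T.round(3).tolist(),arm.current_t())
E
```

```text
68 [ -0.3  22.2  81.6  -0.   76.2 -68.3]
-112 [ -0.3  22.2  81.6  -0.   76.2 111.7]
68 [[266.6, 0.0, 258.3], [0.0, 266.6, 197.2], [0.0, 0.0, 1.0]] [[0.374, 0.899, 0.228, 0.505], [0.927, -0.363, -0.092, 0.083], [0.0, 0.246, -0.969, 0.42], [0.0, 0.0, 0.0, 1.0]] 2.2333
```

View pics/w1.png

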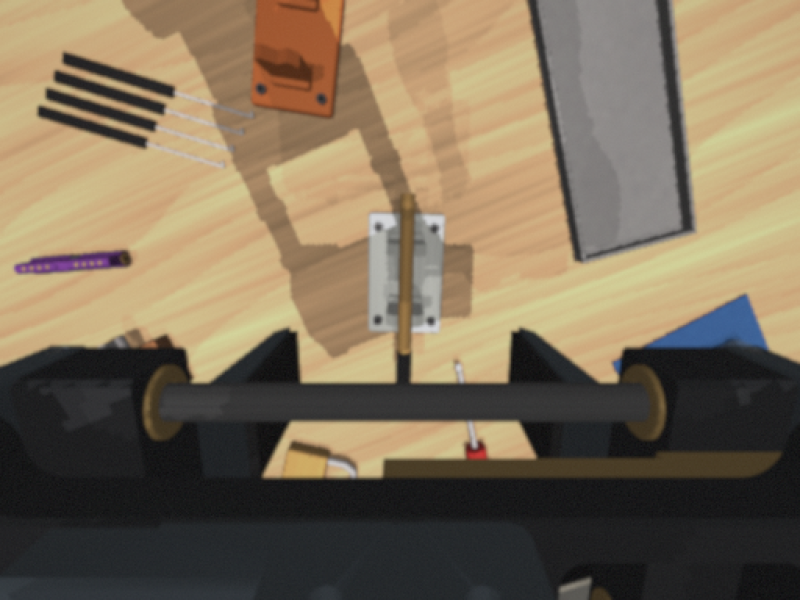

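The wrist picture shows the cradle's base corners at about (369,214), (444,214), (440,331) and (370,331). The brass rod runs from (408,195) to the start of its grip at (404,353). I'll compare these with the top view.

```bash
python3 - <<'E'
from h import *
d=np.load("w1.npz");K,T=d["K"],d["T"]
f=lambda p:(np.array(p)+.5)/1.5625-.5
c=world(f([(369,213),(444,213),(440,331),(370,331)]),.012,K,T)[:,:2]; print(c.round(4).tolist(),c.mean(0).round(4))
dd=np.diff(np.r_[c,c[:1]],axis=0);print(np.hypot(*dd.T).round(4),np.degrees(np.arctan2(dd[:,1],dd[:,0])).round(1))
r=world(f([(408,195),(404,353)]),.069,K,T)[:,:2];d=r[1]-r[0];print(r.round(4).tolist(),np.hypot(*d).round(4),np.degrees(np.arctan2(d[1],d[0])).round(1))
u=d/np.hypot(*d);print("origin",(r[0]+u*.085).round(4),"rod pt nearest cradle centre",(r[0]+u*np.dot(c.mean(0)-r[0],u)).round(4))
E
```

```text
[[0.5019, 0.0489], [0.5287, 0.1153], [0.6375, 0.07], [0.6107, 0.0035]] [0.5697 0.0594]
[0.0716 0.1179 0.0717 0.1179] [  68.   -22.6 -112.   157.4]
[[0.5012, 0.0887], [0.6263, 0.0347]] 0.1363 -23.3
origin [0.5792 0.055 ] rod pt nearest cradle centre [0.5696 0.0592]
```

The two views agree: cradle centre at (0.5697, 0.0593), yaw −22.6°, with the rod running through it. Now I'll move the follower. I'll grip it near the fingertips so it can be set down on the tray floor.

```bash
python3 - <<'E'
from h import *
R=down(np.radians(67.2)); g=np.array([.5697,.0593])
arm.grip(.06)
arm.move_to([*g,.12],R); arm.move_l([*g,.061],feed=.08)
print(arm.grip(0.0),arm.current_width(),arm.current_grasp_force())
arm.move_l([*g,.17],feed=.12); print("lifted",arm.current_width(),arm.current_grasp_force())
b=np.radians(-6.1); p=np.array([.506,.288])-.0106*np.array([np.cos(b),np.sin(b)])
arm.move_to([*p,.12],down(b+np.pi/2))
K,T=cal("wrist"); im=arm.snapshot("wrist")
cv2.imwrite("pics/w2.png",cv2.resize(im[:,:,::-1],(800,600),interpolation=3))
print(arm.current_width(),arm.current_t(),arm.current_force())
E
```

```text
False 0.011971683642985407 29.991318583488464
lifted 0.011564208853207542 29.993179142475128
0.011619787591649814 7.2417 [ 0.08832778 -0.13709378 -1.3833525 ]
```

View pics/w2.png

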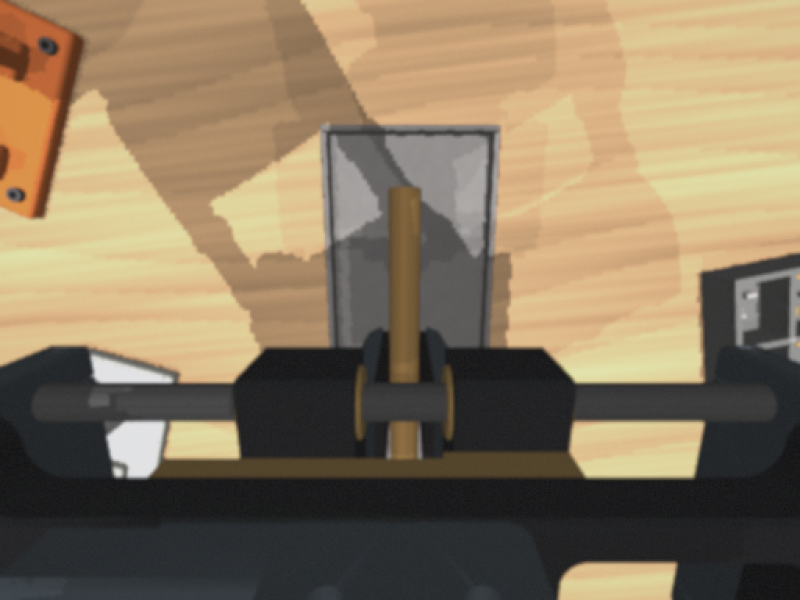

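The rod is held firmly and sits over the tray, in line with it: brass end at (405,190), tray end wall from (322,128) to (498,128). I'll lower it in steps while watching the force, release it, then go and look at the block.

```bash
python3 - <<'E'
from h import *
p=np.array(arm.current_ee_pos())[:2]
arm.move_l([*p,.02],feed=.1); f0=np.array(arm.current_force())[2]
for z in np.arange(.014,.0049,-.0015):
    arm.move_l([*p,z],feed=.03); f=np.array(arm.current_force())[2]
    if abs(f-f0)>2.5: break
print("z",z,f0,f)
arm.grip(.04); arm.sleep(.2); print(arm.current_grasp_force())
arm.move_l([*p,.15],feed=.15)
a=np.radians(90); c=[.54,-.227,.20]
for s in(90,-90):
    q=arm.solve_ik(c,down(np.radians(s)));print(s,None if q is None else q.round(1) if hasattr(q,'round') else np.round(q,1))
arm.move_to([.49,-.227,.2],down(a))
K,T=cal("wrist"); im=arm.snapshot("wrist"); np.savez("w3.npz",K=K,T=T)
K2=K;top=arm.snapshot("top")
cv2.imwrite("pics/w3_raw.png",im[:,:,::-1])
cv2.imwrite("pics/w3.png",cv2.resize(im[:,:,::-1],(800,600),interpolation=3))
cv2.imwrite("pics/top3.png",cv2.resize(top[150:300,75:275,::-1],(800,600),interpolation=3))
print(arm.current_t())
E
```

```text
z 0.005000000000000003 0.08432617833111511 -0.9969418835716186
0.0
90 [ -28.6   25.9   83.8   -0.    70.3 -118.6]
-90 [-28.6  25.9  83.8  -0.   70.3  61.4]
14.1417
```

View pics/w3.png

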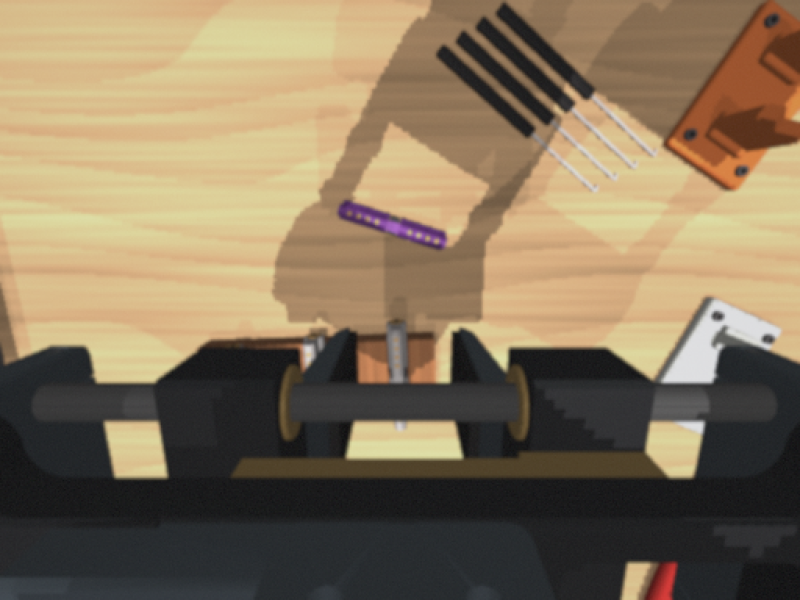

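View pics/top3.png

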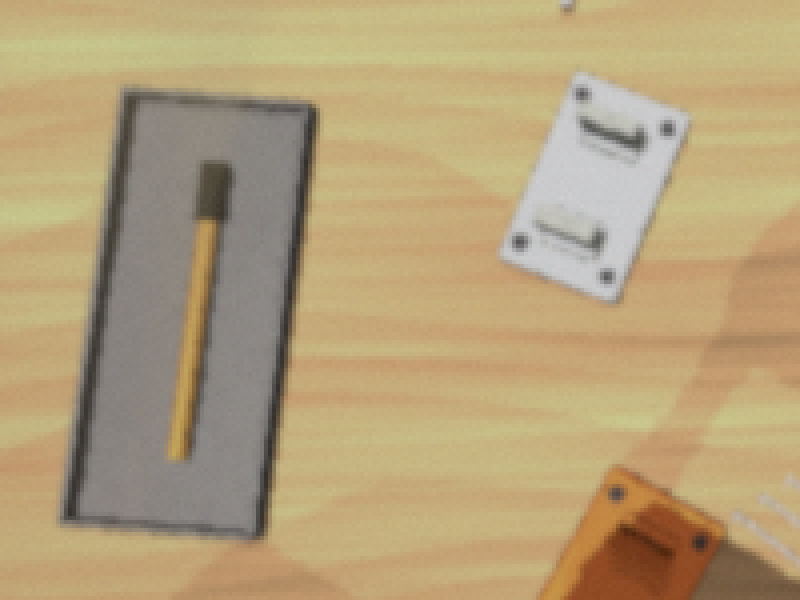

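The follower lies flat inside the tray, from (215,165) to (180,458) in the top crop, and the cradle is empty. In the wrist picture, the double cylinder's leg runs from (397,322) to (401,428), between the fingers. Next I'll localise both.

```bash
python3 - <<'E'
from h import *
d=np.load("w3.npz");K,T=d["K"],d["T"]
f=lambda p:(np.array(p)+.5)/1.5625-.5
w=world(f([(397.5,322),(401.5,428)]),.0505,K,T)[:,:2];v=w[1]-w[0]
print(w.round(4).tolist(),w.mean(0).round(4),np.hypot(*v).round(4),np.degrees(np.arctan2(v[1],v[0])).round(1))
K,T=cal("top")
c=world((np.array([(577,72),(690,115),(618,303),(500,260)])+.5)/4-.5+[75,150],.012,K,T)[:,:2];dd=np.diff(np.r_[c,c[:1]],axis=0)
print(c.mean(0).round(4),np.hypot(*dd.T).round(4),np.degrees(np.arctan2(dd[:,1],dd[:,0])).round(1))
im=cv2.imread("pics/w3_raw.png")[190:290,205:305]
cv2.imwrite("pics/crop3.png",cv2.resize(im,(600,600),interpolation=3))
E
```

```text
[[0.5121, -0.2316], [0.6062, -0.2285]] [ 0.5592 -0.23  ] 0.0941 1.9
[0.5706 0.0584] [0.0713 0.1173 0.0726 0.1188] [-112.8  158.    68.4  -22.6]
```

View pics/crop3.png

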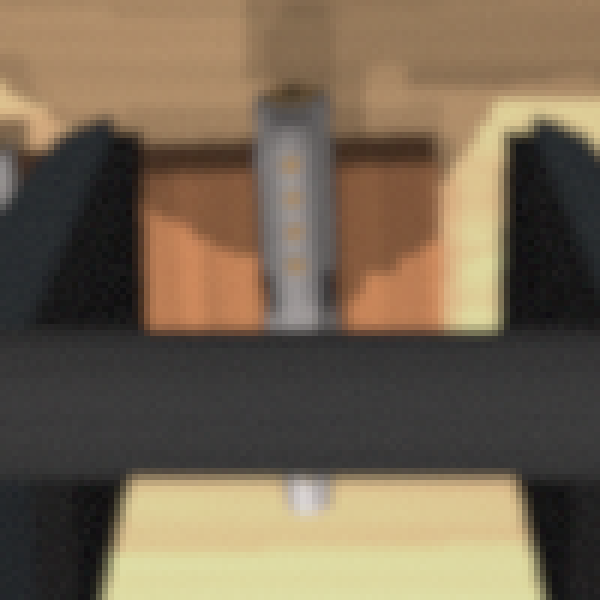

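The near end face is visible at crop (293,95) and the far end at (307,515). Allowing for the height of the face, the centre is about (0.5635, −0.229) with yaw 2°, which agrees with the block geometry. I'll grasp the leg, lift it and check.

```bash
python3 - <<'E'
from h import *
R=down(np.radians(92)); g=[.5635,-.2293]
arm.grip(.05)
arm.move_to([*g,.10],R); arm.move_l([*g,.0352],feed=.06)
arm.grip(0.0);print(arm.current_width(),arm.current_grasp_force(),arm.current_ee_pos(),arm.current_force())
arm.move_l([*g,.17],feed=.12); print("lifted",arm.current_width(),arm.current_grasp_force(),arm.current_force())
arm.move_to([.570,.059,.17],down(np.radians(67.4)))
K,T=cal("wrist"); im=arm.snapshot("wrist"); np.savez("w4.npz",K=K,T=T)
s=arm.snapshot("scene")
a=cv2.resize(im[190:310,190:330,::-1],(400,343),interpolation=3); b=cv2.resize(s[125:245,235:375,::-1],(400,343),interpolation=3)
cv2.imwrite("pics/w4.png",np.hstack([a,b])); print(arm.current_t())
E
```

```text
0.010029224187809474 29.477852461568546 [ 0.56365838 -0.22983052  0.03530301] [-1.08200158 -5.6904716  -0.53361225]
lifted 0.009812357882450499 29.31863933801651 [-0.01846775  0.38215868 -3.67128848]
19.5083
```

View pics/w4.png

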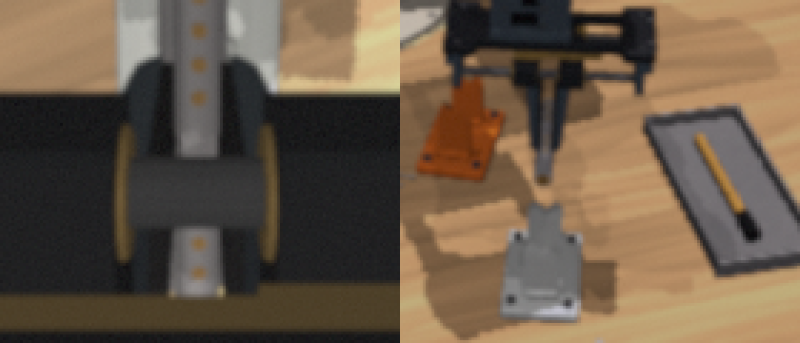

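The cylinder is held leg up and in line with the cradle. Its far end shows at (197,292) in the wrist crop. I'll check how well it is centred along the fingers from that far end.

```bash
python3 - <<'E'
from h import *
d=np.load("w4.npz");K,T=d["K"],d["T"]
s=400/140; f=lambda x,y:((x+.5)/s-.5+190,(y+.5)/s-.5+190)
u=np.array([np.cos(np.radians(-22.6)),np.sin(np.radians(-22.6))]);v=np.array([-u[1],u[0]]);p=np.array(arm.current_ee_pos())
for y in(32,65,98,243,272,293):
    w=world(f(198,y),p[2]+.0155,K,T)[0,:2]-p[:2]; print(y,(w@u).round(4),(w@v).round(4))
im=arm.snapshot("wrist"); cv2.imwrite("pics/w5.png",cv2.resize(im[120:220,210:310,::-1],(500,500),interpolation=3))
E
```

```text
32 -0.0289 -0.0001
65 -0.0217 -0.0001
98 -0.0143 -0.0001
243 0.0204 -0.0001
272 0.0278 -0.0001
293 0.0332 -0.0001
```

View pics/w5.png

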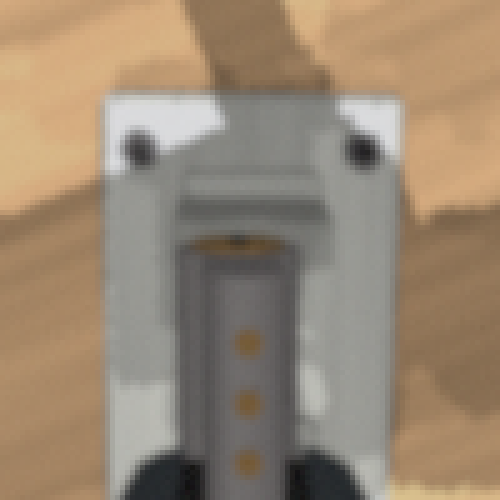

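The holes and the near end show the cylinder centred within about 1 mm along the fingers. Now I'll check its sideways position and yaw against the cradle in this same picture: base edges (104,97)–(108,450) and (403,97)–(385,450), corner screws (138,148) and (362,150).

```bash
python3 - <<'E'
from h import *
d=np.load("w4.npz");K,T=d["K"],d["T"]
a=np.radians(-22.6);u=np.array([np.cos(a),np.sin(a)]);v=np.array([-u[1],u[0]]);p=np.array(arm.current_ee_pos());print(p)
q=[(104,97),(108,450),(403,97),(385,450),(138,148),(362,150)]
w=world((np.array(q)+.5)/5-.5+[210,120],.012,K,T)[:,:2]-p[:2]
print(np.c_[w@u,w@v].round(4))
E
```

```text
[0.57026377 0.05787749 0.16991476]
[[-0.0593 -0.0341]
 [ 0.0293 -0.0354]
 [-0.0593  0.0378]
 [ 0.0293  0.0358]
 [-0.0472 -0.0262]
 [-0.0468  0.0282]]
```

The cradle centre comes out 1 mm left of the present TCP, at about (0.571, 0.059), which matches the earlier estimates. I'll correct for that and lower it under force watch.

```bash
python3 - <<'E'
from h import *
R=down(np.radians(67.3)); g=np.array([.5707,.0590])
arm.move_l([*g,.095],R,feed=.08)
arm.sleep(.2); e=np.array(arm.current_ee_pos()); print(e); g2=g+(g-e[:2]); arm.sleep(.1)
arm.move_l([*g2,.087],R,feed=.03); arm.sleep(.2); print(arm.current_ee_pos()); f0=np.array(arm.current_force()); print(f0)
for z in np.arange(.085,.0785,-.0007):
    arm.move_l([*g2,z],R,feed=.02); arm.sleep(.1); f=np.array(arm.current_force())-f0; print(round(z,4),np.array(arm.current_ee_pos()).round(4)[2],f.round(1))
    if f[2]>6: break
arm.sleep(.2); print(arm.current_ee_pos(),arm.current_grasp_force(),arm.current_t())
E
```

```text
[0.57094061 0.05901174 0.09541447]
[0.57055029 0.05898349 0.08708294]
[-0.66404569  1.03435446 -3.29655449]
0.085 0.085 [ 0.6 -1.2  0.9]
0.0843 0.0843 [ 0.3 -0.5  0.6]
0.0836 0.0836 [ 0.9 -0.8  0.1]
0.0829 0.0829 [ 0.3 -1.2  0.3]
0.0822 0.0822 [ 1.6 -1.  -0.2]
0.0815 0.0816 [1.  0.5 5.9]
0.0808 0.0812 [ 0.8  2.1 11.3]
[0.57083936 0.05923746 0.08126777] 29.58453744649887 24.2167
```

It made contact at the expected height (TCP 0.0813) with almost no side force, so it is seated. Next I'll release, retreat and verify.

```bash
python3 - <<'E'
from h import *
p=np.array(arm.current_ee_pos())[:2]
arm.grip(.035); arm.sleep(.3)
arm.move_l([*p,.2],feed=.12); arm.move_to([.45,.25,.3],down(np.radians(67)))
arm.sleep(.3); top=arm.snapshot("top"); s=arm.snapshot("scene")
print(arm.current_t(),arm.current_grasp_force(),arm.current_force())
a=cv2.resize(top[150:230,190:260,::-1],(400,457),interpolation=3); b=cv2.resize(s[170:250,250:320,::-1],(400,457),interpolation=3)
cv2.imwrite("pics/end.png",np.hstack([a,b]))
E
```

```text
27.6083 0.0 [ 0.49183232  0.38055124 -0.68947985]
```

View pics/end.png

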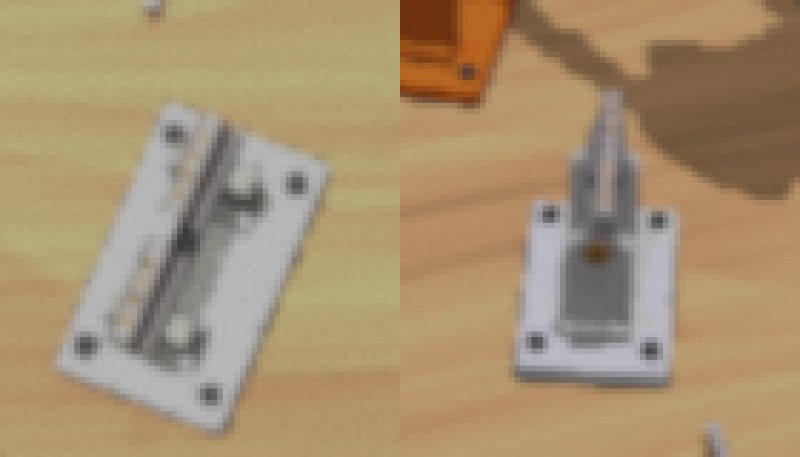

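The cylinder lies in both notches with its leg up. In the scene crop, the plug end is at (598,250) and the leg is above it. Both ends reach past the uprights, and the arm is clear.

```bash
python3 -c "
from rig import arm
print(arm.sign_off())"
```

```text
the job is handed in; nothing more can be done
None
```

The job is handed in, with no verdict returned: the follower lies in the tray and the double cylinder rests leg up in both cradle notches, its ends past the uprights; the other cylinders, padlock and screwdriver were not handled.

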